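# Hold the hinge pin through both bushings for clipping

## Task

Pull the yellow dust plug out of the upper bushing of the blue hinge fixture and put it in the red tray. Then take the red-headed pin out of the wooden rack and thread it nose first, straight down through the upper bushing and on through the lower one, until the whole black clip groove near its nose shows below the lower bushing. Finish still holding the pin there in the gripper, steady and with its nose clear of the base plate, ready for the retaining clip; leave the other pins and everything else on the bench where they are.

Things in the scene. Friction and masses are not known exactly. Their poses are not given: they have to be found in the camera images.
- fixture: blue C-shaped hinge fixture, bolted down, 120 mm high; only the plug stands higher. Origin: on the vertical axis of both bushings, at table height; z up. Column 48 to 78 mm off the axis along -y. Base plate 100 (x) x 150 (y) mm, top at z 12 mm. Lower arm z 57 to 71 mm, upper arm z 106 to 120 mm, 56 mm wide in x, ends 22 mm past the axis at +y; each has a brass-lined through hole, 14 mm diameter.
- upper_bush (a point): centre of the mouth (upper face) of the upper bushing, 120 mm above the table
- lower_bush (a point): centre of the mouth (upper face) of the lower bushing, 71 mm above the table; the bushing's underside is 14 mm lower
- plug: loose yellow plastic dust plug, 30 g, in the upper bushing at the start; lifts straight out. Origin: centre of the underside of its flange (which rests on the upper arm); z up. Flange 32 mm diameter, 5 mm thick; round knob above it, 18 mm diameter, z 5 to 30 mm, to be gripped; spigot below it, 11 mm diameter, 8 mm long.
- tray: red open tray, fixed, 150 x 150 mm outside, 35 mm high, walls and floor 4 mm. Origin: centre of its underside, on the table.
- rack: dark wooden pin rack, fixed, 210 (x) x 56 (y) x 50 (z) mm; origin: centre of its underside, on the table. Three upright blind holes of 13 mm diameter, 35 mm deep, in a row along its x axis at -72, 0 and +72 mm; a pin stands loosely in each, in any order.
- pin: steel hinge pin with a round red head, 12 mm diameter, 158 mm long, about 150 g; stands nose down in the rack. Origin: tip of the nose (15 mm above the table at the start); z from nose to head. Nose tapers from 7 mm diameter at the tip to 12 mm at z 7 mm; black groove z 10 to 13 mm; shank to z 130 mm; head 22 mm diameter, z 130 to 158 mm. Let go in the fixture, it drops on to the base plate.
- pin_groove (a point): centre of the clip groove on the pin, 11.5 mm above the tip
- pin_head (a point): centre of the red head of the pin, 144 mm above the tip; the place to grip
- black_pin: another pin of the same size with a black head and no groove, standing in the rack; origin at its tip; leave alone
- green_pin: another pin of the same size with a green head and no groove, standing in the rack; origin at its tip; leave alone
- calculator: black pocket calculator, 75 x 145 x 15 mm, lying flat; origin under its centre; leave alone
- wrench: steel wrench lying on the bench, its length along its x axis; leave alone
- jar: amber jar with a white cap, 60 mm diameter, 70 mm high; origin under its centre; leave alone
- stock: aluminium block 50 x 50 x 30 mm; origin under its centre; leave alone
- gauge_box: closed wooden gauge box 90 x 60 x 30 mm; origin under its centre; leave alone
There are look-alikes about, which are no part of the job. Leave any orange look-alike of the fixture alone.

How it is judged:
By the outcome, as a careful person would: the job done as asked, in the order asked, and still so for the second after the job is handed in, while the arm keeps its last pose, push and grip.
It also fails if it takes over 69 s, if anything falls off the work surface, if the arm or the gripper's body presses on something with over 40 N, if the wrist force passes 120 N, or if a joint passes its speed limit or range.

## Robot

A 6-joint arm with a two-finger parallel gripper is mounted at the origin on the work surface. World frame = base frame: x ahead of the robot, y to its left, z up, the work surface at z = 0. Lengths are in m, angles in degrees, forces in N, time in s.
With the tool pointing down it reaches from about 0.3 to 1 m from the base axis. Payload 5.1 kg.
Tool frame: the origin (TCP) lies at the very end of the fingers, on their centre line; the grasp point (between the pads) lies 19 mm behind it; z points along the fingers, y is the line along which they close (so a half turn about z gives the same grasp; the last joint's range is limited). The gripper opens to 95 mm and grips with 3 to 60 N. Pads are 20 mm wide; open, the fingers measure 119 mm over their backs; the gripper's body (75 mm by 180 mm) begins 59 mm behind the grasp point.
Start: joints at [-77.899, 7.093, 94.555, -0, 78.352, -4.733], TCP at [0.188, -0.622, 0.215] pointing down, gripper open.
Joint ranges: [-149.61, 149.61], [-58.7, 133.49], [1.44, 155.28], [-77.14, 257.14], [18.33, 153.61], [-166.67, 166.67]. Speed limits (degrees/s): [147.25, 147.25, 180, 180, 180, 180].

## Interface

Orientations are given as [roll, pitch, yaw] about the fixed x, y, z axes, in that order (R = Rz(yaw) Ry(pitch) Rx(roll)).
In Python, from rig import arm, fingers, cams gives the robot as it stands. Calls block until the motion is done:
- arm.move_to(position, orientation): joint-space move of the TCP to a pose.
- arm.move_straight(position, feed=0.15, rot=None, until_force=None): straight line of the TCP; rot=None keeps the orientation; feed is the mean speed in m/s. With until_force (N) it stops when the force on the tool has changed by that much, and returns True; else False.
- arm.move_joints(angles): joint-space move.
- fingers.set_gripper(opening, newtons=None): finger opening in m; newtons is the grip in N (None keeps the last); returns when the fingers have stopped.
- arm.dwell(seconds).
- arm.ik(position, orientation): joint angles nearest the present ones, or None.
- cams.snapshot(name): name is "scene" or "top" or "wrist"; returns a dict with "frame" (480x640x3 uint8, red, green, blue), "fx", "fy", "cx", "cy" (pixels), "T" (4x4, takes a point from camera to world coordinates). Camera axes: x right, y up, looking along -z (the intrinsics and any distortion apply to the point x, -y, -z); pixel columns grow to the right and rows downward; lengths in m; the calibration is good to about 2 mm. A picture is of the moment at which its call begins. There is no depth.
A pose or a line that the arm cannot do raises arm.MotionError and nothing moves.
- arm.sign_off(): hands the job in; it is judged then, once.
Readings, each from a call of its own:
- arm.read_t(): time.
- arm.read_q(): joint angles.
- arm.read_qd(): joint speeds.
- arm.read_joint_efforts(): joint torques, N m.
- arm.read_ee_pos(): TCP position.
- arm.read_tool_rot(): TCP orientation.
- arm.read_contact_force(): force on the tool from outside, world axes, zero at the start.
- arm.read_torque(): the same for the moment, N m.
- arm.read_gripper_width(): finger opening in m.
- arm.read_grip_force(): force on a finger pad.
Only numpy, scipy, OpenCV 4.12 (cv2) and the standard library are available. Lean on these libraries where they do the work, as an engineer would, in place of code of your own. Each camera call takes 0.05 s, during which the arm holds its last target. There are 200 camera calls.

## Working session

There is one attempt and no reset: what is moved stays moved. The work goes in short steps, each a Python script; the robot and the scene stay as the last script left them, time stands still between calls to the robot, and variables do not carry over. Pictures are saved under pics/ and viewed, at most 10 in all, crops included, and the job is handed in when it is done.

```bash
ls; mkdir -p pics; python3 - <<'E'
from rig import arm,fingers,cams
import cv2,numpy as np,pickle
for n in("scene","top"):
    s=cams.snapshot(n); pickle.dump(s,open(n+"0.pkl","wb"))
    cv2.imwrite(f"pics/{n}0.png",s["frame"][:,:,::-1]); print(n,s["fx"],s["cx"],s["cy"],[k for k in s],np.round(s["T"],3).tolist())
E
```

```text
pics
scene 500.88974630279085 319.420791826874 242.27448760534404 ['frame', 'fx', 'fy', 'cx', 'cy', 'T'] [[-0.223, -0.651, 0.726, 1.266], [0.975, -0.144, 0.171, 0.198], [-0.006, 0.745, 0.667, 0.814], [0.0, 0.0, 0.0, 1.0]]
top 546.6209141534249 318.7794217622918 237.18757393165222 ['frame', 'fx', 'fy', 'cx', 'cy', 'T'] [[-0.017, 0.995, -0.095, 0.379], [-1.0, -0.017, -0.001, 0.019], [-0.003, 0.095, 0.995, 1.412], [0.0, 0.0, 0.0, 1.0]]
```

View pics/top0.png

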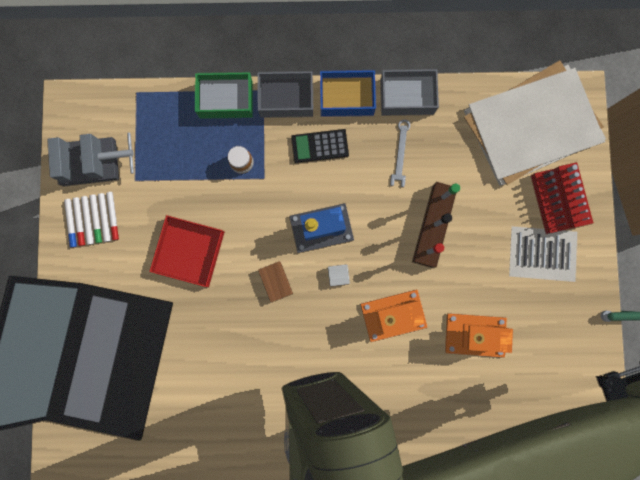

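View pics/scene0.png

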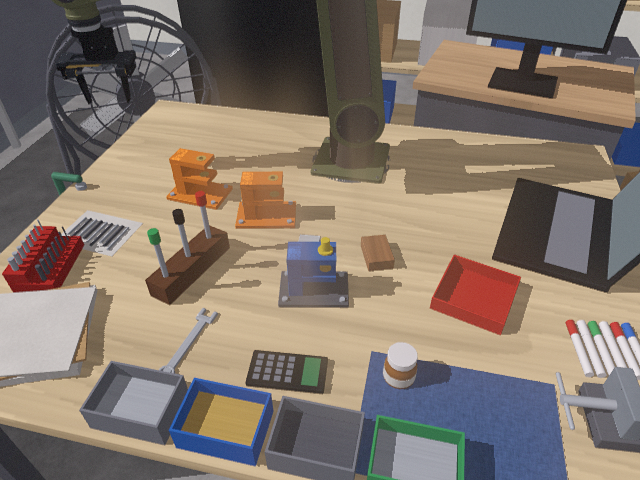

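The top view shows the blue fixture at about (322,228) with its plug at (311,225), the tray at (187,252), the rack at (435,225) and the red-headed pin at (439,248). The scene view shows the same: plug (325,245), red head (201,198), tray (477,292). Next I triangulate these points.

```bash
cat > h.py <<'E'
import numpy as np,cv2
def ray(s,uv):
    d=np.array([(uv[0]-s["cx"])/s["fx"],-(uv[1]-s["cy"])/s["fy"],-1.]); d=s["T"][:3,:3]@d
    return s["T"][:3,3].copy(),d/np.linalg.norm(d)
def onz(s,uv,z):
    o,d=ray(s,uv); return o+d*(z-o[2])/d[2]
def tri(rays):
    A=[np.eye(3)-np.outer(d,d) for o,d in rays]
    p=np.linalg.solve(sum(A),sum(a@o for a,(o,d) in zip(A,rays)))
    return p,[float(np.linalg.norm(a@(p-o))*1e3) for a,(o,d) in zip(A,rays)]
def proj(s,p):
    c=s["T"][:3,:3].T@(np.asarray(p)-s["T"][:3,3]); return np.array([s["cx"]-s["fx"]*c[0]/c[2],s["cy"]+s["fy"]*c[1]/c[2]])
R={"yellow":[(20,120,90),(34,255,255)],"red":[(0,150,60),(6,255,255)],"blue":[(100,120,40),(125,255,255)],"green":[(50,120,40),(85,255,255)],"wood":[(0,60,20),(14,200,95)]}
def blob(s,col,box=None,n=1):
    hsv=cv2.cvtColor(s["frame"],cv2.COLOR_RGB2HSV); m=cv2.inRange(hsv,*R[col])
    if col=="red": m|=cv2.inRange(hsv,(174,150,60),(180,255,255))
    if box is not None:
        k=np.zeros_like(m);k[box[1]:box[3],box[0]:box[2]]=1;m*=k
    cs=sorted(cv2.findContours(m,cv2.RETR_EXTERNAL,cv2.CHAIN_APPROX_NONE)[0],key=cv2.contourArea)[::-1][:n]
    return [(np.array([cv2.moments(c)["m10"],cv2.moments(c)["m01"]])/max(cv2.moments(c)["m00"],1e-9),cv2.contourArea(c),c) for c in cs]
E
python3 - <<'E'
import pickle,numpy as np,cv2
from h import *
t=pickle.load(open("top0.pkl","rb"));s=pickle.load(open("scene0.pkl","rb"))
np.set_printoptions(precision=4,suppress=True)
bx={"plug":("yellow",(295,210,330,245),(310,230,340,262)),"head":("red",(425,235,455,260),(190,188,212,212)),"green":("green",(445,178,465,200),(145,225,165,247)),"tray":("red",(140,205,235,300),(425,245,530,340))}
for k,(c,a,b) in bx.items():
    A=blob(t,c,a)[0];B=blob(s,c,b)[0]
    p,e=tri([ray(t,A[0]),ray(s,B[0])]); print(k,A[0],A[1],B[0],B[1],p,e)
    if k=="tray": print("tray rim",[onz(t,q,.035) for q in cv2.boxPoints(cv2.minAreaRect(A[2]))],onz(t,A[0],.03))
b=blob(t,"blue",(280,195,365,260))[0]; r=cv2.minAreaRect(b[2]);print("blue",r,[onz(t,q,.12)[:2] for q in cv2.boxPoints(r)])
w=blob(t,"wood",(405,175,465,275))[0]; r=cv2.minAreaRect(w[2]);print("rack",r,[onz(t,q,.05)[:2] for q in cv2.boxPoints(r)])
E
```

```text
plug [310.8905 224.4476] 105.0 [324.993  246.7725] 167.0 [0.5325 0.0379 0.1302] [0.9652511262296372, 0.9652511262296598]
head [438.4167 247.4773] 66.0 [200.1682 197.8889] 108.0 [ 0.4706 -0.2538  0.1613] [0.7659193664903574, 0.7659193664902454]
green [454.0625 188.3368] 48.0 [152.1572 234.891 ] 79.5 [ 0.6076 -0.2961  0.1628] [2.0987720734088247, 2.0987720734088766]
tray [186.6115 251.0093] 3485.5 [475.5848 293.3703] 4337.5 [0.4832 0.3585 0.0146] [1.7544134277493273, 1.7544134277494061]
tray rim [array([0.4323, 0.4502, 0.035 ]), array([0.5775, 0.4103, 0.035 ]), array([0.5318, 0.2605, 0.035 ]), array([0.3875, 0.3018, 0.035 ])] [0.482  0.3565 0.03  ]
blue ((322.7587890625, 223.66468811035156), (26.790912628173828, 41.976043701171875), 77.47119140625) [array([0.5563, 0.0661]), array([ 0.5765, -0.0319]), array([ 0.5135, -0.0444]), array([0.4935, 0.0532])]
rack ((434.1316833496094, 224.43930053710938), (24.69748306274414, 83.45148468017578), 15.068489074707031) [array([ 0.4446, -0.2086]), array([ 0.6471, -0.2701]), array([ 0.6296, -0.3296]), array([ 0.4276, -0.2674])]
```

```bash
python3 - <<'E'
from rig import arm,fingers,cams
from h import *
import pickle
np.set_printoptions(precision=4,suppress=True)
print(arm.read_tool_rot(),arm.read_t(),fingers.__dict__.keys() if hasattr(fingers,'__dict__') else 0)
fx=np.array([.5325,.0379])
arm.move_to([*fx,.30],[180,0,-17]); print(arm.read_t(),arm.read_q())
s=cams.snapshot("wrist");pickle.dump(s,open("w1.pkl","wb"));cv2.imwrite("pics/w1.png",s["frame"][:,:,::-1])
print(s["fx"],s["T"],arm.read_ee_pos())
for b in blob(s,"yellow",n=3): print(b[:2],onz(s,b[0],.15),cv2.minEnclosingCircle(b[2]))
E
```

```text
[-179.8936   -0.0083   16.8348] 0.1 dict_keys([])
2.75 [ -1.7447  -9.9939 103.2085  -0.0069  86.7989 105.3023]
385.88687128604533 [[-0.2937  0.9157  0.2744  0.6095]
 [-0.9559 -0.2818 -0.0827  0.0143]
 [ 0.0016 -0.2866  0.9581  0.4702]
 [ 0.      0.      0.      1.    ]] [0.5326 0.0373 0.2998]
(array([508.9941, 429.45  ]), 1738.0) [ 0.2727 -0.0876  0.15  ] ((461.5, 427.5), 177.55714416503906)
(array([102.2144, 372.6834]), 1035.5) [0.4546 0.276  0.15  ] ((105.5, 372.0), 34.340309143066406)
(array([315.6199, 220.6358]), 809.0) [0.5375 0.0359 0.15  ] ((315.5, 220.5), 16.688419342041016)
```

View pics/w1.png

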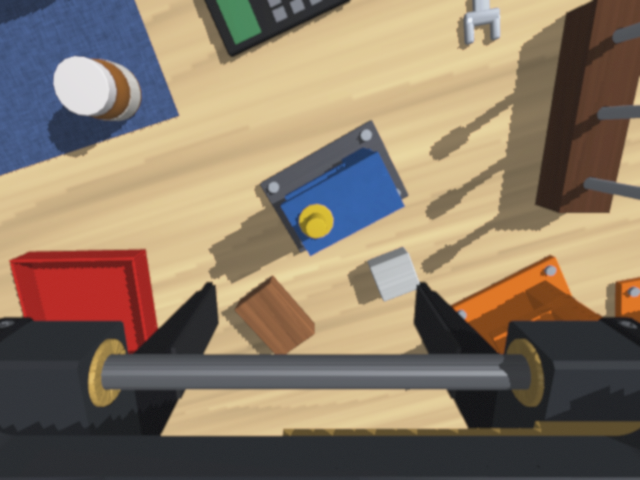

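The wrist view shows the plug at pixel (316,221). Its ray at knob height gives (0.533, 0.037), which agrees with the triangulated position. Now I grasp the plug and put it in the tray, then look into the open bushing.

```bash
python3 - <<'E'
from rig import arm,fingers,cams
from h import *
import pickle
np.set_printoptions(precision=4,suppress=True)
O=[180,0,-17]
fingers.set_gripper(.045,15)
arm.move_straight([.5328,.0377,.128],.15,until_force=8); print(arm.read_ee_pos())
fingers.set_gripper(0,15); print("w",arm.read_gripper_width(),arm.read_grip_force())
arm.move_straight([.5328,.0377,.20],.12); print("w",arm.read_gripper_width())
arm.move_to([.482,.356,.13],O)
arm.move_straight([.482,.356,.030],.12,until_force=8); print(arm.read_ee_pos(),arm.read_gripper_width())
fingers.set_gripper(.045); arm.move_straight([.482,.356,.15],.2)
print(arm.read_t())
# view bushing from two opposite yaws: pictures
for i,yaw in enumerate((-17,73)):
    arm.move_to([.5328,.0377,.24],[180,0,yaw]); arm.dwell(.15)
    s=cams.snapshot("wrist");pickle.dump(s,open(f"b{i}.pkl","wb"))
    u=np.round(proj(s,[.5328,.0377,.12])).astype(int);print(u,s["T"][:3,3],arm.read_ee_pos(),arm.read_t())
    cv2.imwrite(f"pics/b{i}.png",s["frame"][:,:,::-1])
t=cams.snapshot("top");pickle.dump(t,open("top1.pkl","wb"))
a,b=[cv2.imread(f"pics/b{i}.png") for i in (0,1)]
u=[np.round(proj(pickle.load(open(f"b{i}.pkl","rb")),[.5328,.0377,.12])).astype(int) for i in (0,1)]
c=[cv2.resize(im[max(0,v[1]-60):v[1]+60,max(0,v[0]-60):v[0]+60],(260,260),interpolation=cv2.INTER_NEAREST) for im,v in zip((a,b),u)]
tt=cv2.resize(t["frame"][200:310,130:240,::-1],(260,260))
cv2.imwrite("pics/c1.png",np.hstack(c+[tt]))
E
```

```text
[0.5337 0.0377 0.1293]
w 0.017675803729580483 15.000048726797104
w 0.01807261169294517
[0.4828 0.3564 0.031 ] 0.0176760566166953
10.0667
[317 235] [0.6098 0.0159 0.4096] [0.5327 0.0387 0.2395] 11.5333
[317 237] [0.556  0.1159 0.4104] [0.5328 0.0378 0.24  ] 13.1333
```

View pics/c1.png

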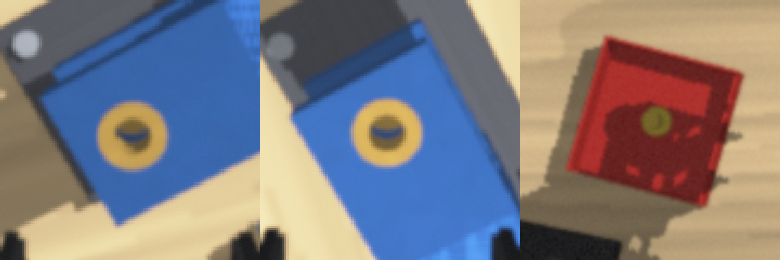

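The plug lies in the tray, and the brass ring of the open bushing shows clearly at about (132,136) and (387,132) in the crops. Next I compute its centre and look at the pin head from two yaws.

```bash
cat >> h.py <<'E'
R["brass"]=[(14,90,90),(28,255,255)]
def ring(s,g=(.5328,.0377,.12),r=28):
    v=np.round(proj(s,g)).astype(int); b=blob(s,"brass",(v[0]-r,v[1]-r,v[0]+r,v[1]+r))[0]
    e=cv2.fitEllipse(cv2.convexHull(b[2])); return e
E
python3 - <<'E'
from rig import arm,fingers,cams
from h import *
import pickle
np.set_printoptions(precision=4,suppress=True)
for i in (0,1):
    s=pickle.load(open(f"b{i}.pkl","rb")); e=ring(s); print(e,onz(s,e[0],.12))
h=[.4706,-.2538]
for i,yaw in enumerate((-17,73)):
    arm.move_to([*h,.29],[180,0,yaw]); arm.dwell(.15)
    s=cams.snapshot("wrist");pickle.dump(s,open(f"p{i}.pkl","wb"))
    v=np.round(proj(s,[*h,.173])).astype(int)
    b=blob(s,"red",(v[0]-45,v[1]-45,v[0]+45,v[1]+45))[0]
    print(v,b[:2],cv2.minAreaRect(b[2]),onz(s,b[0],.165),arm.read_ee_pos(),arm.read_q(),arm.read_t())
    cv2.imwrite(f"pics/p{i}.png",s["frame"][:,:,::-1])
ims=[cv2.resize(cv2.imread(f"pics/p{i}.png"),(400,300)) for i in (0,1)]
cv2.imwrite("pics/pp.png",np.hstack(ims))
E
```

```text
((317.4349060058594, 237.18292236328125), (29.512008666992188, 30.483753204345703), 87.8371810913086) [0.5313 0.0378 0.12  ]
((314.89459228515625, 237.59884643554688), (29.35553741455078, 30.390220642089844), 88.09151458740234) [0.5313 0.0377 0.12  ]
[317 237] (array([318.4637, 235.7158]), 685.5) ((318.5, 236.0), (30.0, 27.0), 90.0) [ 0.4692 -0.2544  0.165 ] [ 0.471  -0.2528  0.2897] [-33.9871  -9.7192 103.9216   0.0061  85.8212  72.893 ] 14.5417
[317 238] (array([313.576 , 235.0008]), 652.5) ((313.5, 235.5), (31.0, 25.0), 90.0) [ 0.4683 -0.2528  0.165 ] [ 0.4706 -0.2538  0.29  ] [-34.089   -9.7235 103.8991  -0.0003  85.8237 -17.0789] 16.1417
```

View pics/pp.png

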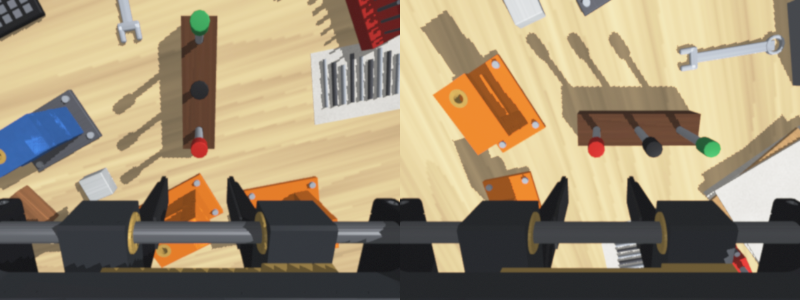

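The red head appears at about (318,236) and (314,235) full-res, giving (0.469, -0.2535), with the neighbouring pins up the row. I grip it across the row, lift it, and check its nose in the wrist camera on the way.

```bash
python3 - <<'E'
from rig import arm,fingers,cams
from h import *
import pickle
np.set_printoptions(precision=4,suppress=True)
O=[180,0,-17]; h=[.4690,-.2536]
arm.move_to([*h,.22],O); arm.dwell(.2)
print(arm.read_ee_pos())
arm.move_straight([*h,.140],.12,until_force=10); print(arm.read_ee_pos(),arm.read_contact_force())
fingers.set_gripper(0,40); print("w",arm.read_gripper_width(),arm.read_grip_force(),arm.read_contact_force())
arm.move_straight([*h,.33],.12); arm.dwell(.2);print("w",arm.read_gripper_width(),arm.read_contact_force(),arm.read_torque())
p=np.array([.5313,.0378])
arm.move_to([*p,.29],O); arm.dwell(.3); print(arm.read_ee_pos(),arm.read_tool_rot(),arm.read_t())
for n in("wrist","scene","top"):
    s=cams.snapshot(n);pickle.dump(s,open(f"n_{n}.pkl","wb"));cv2.imwrite(f"pics/n_{n}.png",s["frame"][:,:,::-1])
    if n=="wrist":print(proj(s,[*p,.12]),proj(s,[*p,.165]))
w=cv2.imread("pics/n_wrist.png")[150:350,220:420];q=cv2.imread("pics/n_scene.png")[100:300,230:400]
cv2.imwrite("pics/n1.png",np.hstack([cv2.resize(w,(420,420)),cv2.resize(q,(357,420))]))
E
```

```text
[ 0.4691 -0.2537  0.2203]
[ 0.4695 -0.2539  0.1408] [ 0.1812  0.2833 -0.021 ]
w 0.021098423712623667 40.00038743019104 [ 0.3469 -0.223   1.5892]
w 0.021363339533677948 [-0.121   0.2836 -1.4599] [0.0136 0.076  0.0209]
[0.5314 0.0369 0.2902] [179.9995  -0.0157 -17.0851] 22.4667
[314.8443 221.5613] [314.8119 234.6447]
```

View pics/n1.png

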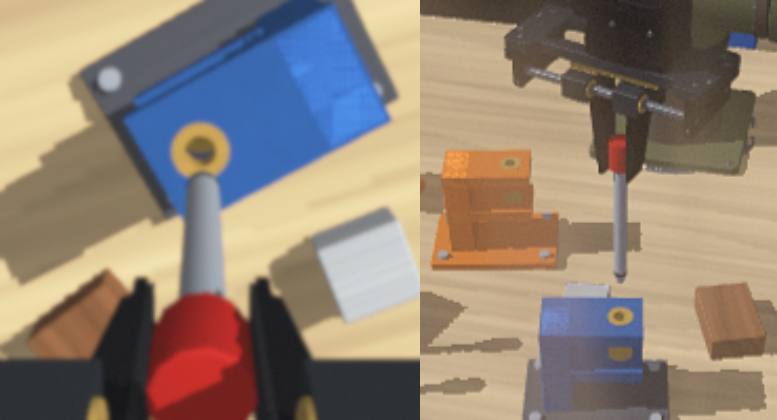

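The pin is held nose down above the bushing: nose at about (317,233) in the wrist image and (325,231) in the scene image. I measure its axis and the ring in both views.

```bash
cat >> h.py <<'E'
def shank(s,top,bot,near,half=16,smax=75,dbg=False):
    "gray shank: row-wise mid columns between rows top..bot around column near -> fitted line col=a*row+b"
    hsv=cv2.cvtColor(s["frame"],cv2.COLOR_RGB2HSV); rows=[]
    for r in range(top,bot):
        m=np.where(hsv[r,near-half:near+half,1]<smax)[0]
        if len(m): rows.append((r,near-half+m.min(),near-half+m.max(),len(m)))
    if dbg: print([tuple(map(int,x)) for x in rows])
    return np.array(rows)
E
python3 - <<'E'
from h import *
import pickle
np.set_printoptions(precision=4,suppress=True)
w=pickle.load(open("n_wrist.pkl","rb"));s=pickle.load(open("n_scene.pkl","rb"))
shank(w,226,292,317,14,75,True)
shank(s,180,236,325,9,75,True)
e=ring(w,(.5313,.0378,.12),30);print(e)
v=proj(s,[.5313,.0378,.12]);print(v);e=ring(s,(.5313,.0378,.12),12);print(e,onz(s,e[0],.12))
v=np.round(v).astype(int)
E
```

```text
[(226, 328, 328, 1), (227, 327, 328, 2), (228, 303, 327, 2), (229, 303, 327, 3), (230, 304, 326, 3), (231, 304, 325, 4), (232, 305, 324, 9), (233, 307, 323, 13), (234, 308, 322, 15), (235, 310, 322, 13), (236, 310, 322, 13), (237, 310, 323, 14), (238, 310, 323, 14), (239, 310, 323, 14), (240, 310, 323, 14), (241, 309, 324, 16), (242, 309, 324, 16), (243, 309, 324, 16), (244, 309, 324, 16), (245, 309, 324, 16), (246, 309, 324, 16), (247, 309, 330, 18), (248, 309, 330, 20), (249, 309, 330, 22), (250, 303, 328, 21), (251, 303, 326, 20), (252, 303, 326, 21), (253, 303, 326, 24), (254, 305, 326, 22), (255, 306, 326, 21), (256, 307, 326, 20), (257, 307, 326, 20), (258, 307, 326, 20), (259, 307, 327, 21), (260, 307, 330, 23), (261, 307, 330, 24), (262, 307, 330, 24), (263, 307, 330, 24), (264, 307, 330, 24), (265, 307, 330, 24), (266, 306, 328, 23), (267, 306, 327, 22), (268, 303, 327, 24), (269, 303, 327, 24), (270, 303, 327, 25), (271, 303, 327, 25), (272, 303, 327, 25), (273, 303, 327, 25), (274, 303, 327, 24), (275, 303, 327, 24), (276, 306, 328, 23), (277, 306, 327, 22), (278, 306, 328
[... 983 characters left out ...]
214, 322, 328, 7), (215, 322, 328, 7), (216, 322, 328, 7), (217, 322, 332, 8), (218, 322, 328, 7), (219, 322, 331, 8), (220, 316, 333, 17), (221, 316, 333, 18), (222, 316, 333, 17), (223, 316, 333, 18), (224, 316, 333, 18), (225, 316, 333, 18), (226, 316, 333, 18), (227, 316, 333, 18), (228, 316, 333, 18), (229, 316, 333, 18), (230, 316, 332, 17), (231, 316, 333, 18), (232, 316, 333, 18), (233, 316, 333, 18), (234, 316, 333, 18), (235, 316, 333, 18)]
((314.94244384765625, 221.52513122558594), (25.069944381713867, 26.007556915283203), 80.25456237792969)
[325.5249 250.0749]
((324.9912414550781, 250.30712890625), (7.813248157501221, 10.898916244506836), 89.45530700683594) [0.5322 0.0369 0.12  ]
```

```bash
python3 - <<'E'
from rig import arm,fingers,cams
from h import *
import pickle
np.set_printoptions(precision=4,suppress=True)
p=np.array([.5313,.0378])
arm.move_to([*p,.265],[180,0,73]); arm.dwell(.3); ee=arm.read_ee_pos();print(ee,arm.read_tool_rot(),arm.read_t(),arm.read_gripper_width())
for n in("wrist","scene"):
    s=cams.snapshot(n);pickle.dump(s,open(f"m_{n}.pkl","wb"))
    print(n,[proj(s,[*p,z]) for z in(.12,.14,.27)],[proj(s,[*ee[:2],z]) for z in(.12,.14,.2,.27)])
    try: e=ring(s,(*p,.12),30 if n=="wrist" else 12);print(e,onz(s,e[0],.12))
    except Exception as x: print(x)
    f=s["frame"][:,:,::-1]
    if n=="wrist": a=cv2.resize(f[190:310,265:365],(500,600),interpolation=cv2.INTER_CUBIC)
    else: b=cv2.resize(f[180:270,302:347],(300,600),interpolation=cv2.INTER_CUBIC)
cv2.imwrite("pics/m1.png",np.hstack([a,b]))
E
```

```text
[0.5314 0.0378 0.2651] [179.9896  -0.0026  72.9917] 24.3167 0.02144927362558344
wrist [array([316.6186, 228.9286]), array([316.6752, 235.2354]), array([317.3337, 308.6087])] [array([316.6787, 228.9201]), array([316.739 , 235.2265]), array([316.9758, 259.9688]), array([317.4411, 308.5945])]
((316.6440734863281, 228.9817352294922), (26.70846176147461, 28.058629989624023), 91.78886413574219) [0.5313 0.0377 0.12  ]
scene [array([325.5249, 250.0749]), array([325.5432, 242.7801]), array([325.6747, 190.2255])] [array([325.5159, 250.0908]), array([325.534 , 242.7959]), array([325.5915, 219.7073]), array([325.6647, 190.2407])]
((324.9912414550781, 250.30712890625), (7.813248157501221, 10.898916244506836), 89.45530700683594) [0.5322 0.0369 0.12  ]
```

View pics/m1.png

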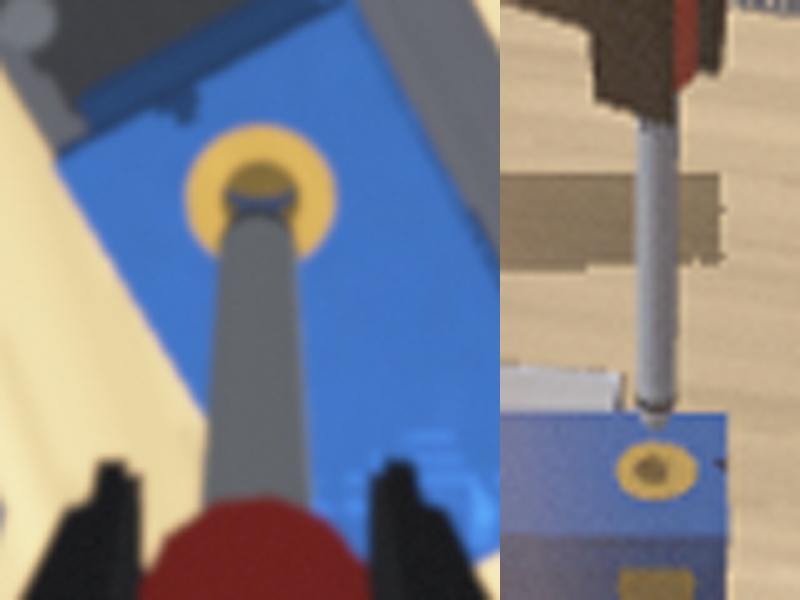

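Both views show the pin vertical and centred on the ring, to within about 0.5 px: wrist shank column ≈316.6 against ring 316.6, and scene 657 against 656 in the enlarged crop. I now descend with a force guard.

```bash
python3 - <<'E'
from rig import arm,fingers,cams
from h import *
import pickle
np.set_printoptions(precision=4,suppress=True)
p=[.5313,.0378]
for z in (.225,.190,.157):
    hit=arm.move_straight([*p,z],.03,until_force=8)
    print(hit,arm.read_ee_pos(),arm.read_contact_force(),arm.read_torque(),arm.read_gripper_width(),arm.read_t())
    if hit: break
arm.dwell(.2)
s=cams.snapshot("scene");cv2.imwrite("pics/f.png",cv2.resize(s["frame"][170:320,250:400,::-1],(600,600),interpolation=cv2.INTER_CUBIC));pickle.dump(s,open("f.pkl","wb"))
E
```

```text
False [0.5315 0.0378 0.2253] [-0.4467 -0.0517 -0.6336] [ 0.0158 -0.0596  0.0189] 0.021540876787606193 25.9
False [0.5315 0.0378 0.1903] [-0.1334  0.6088 -1.5859] [-0.0345 -0.0759  0.028 ] 0.02129938365969645 27.2167
False [0.5315 0.0378 0.1573] [ 0.2104 -1.3775 -1.9732] [-0.0561 -0.0738  0.0397] 0.02101661448186451 28.4667
```

View pics/f.png

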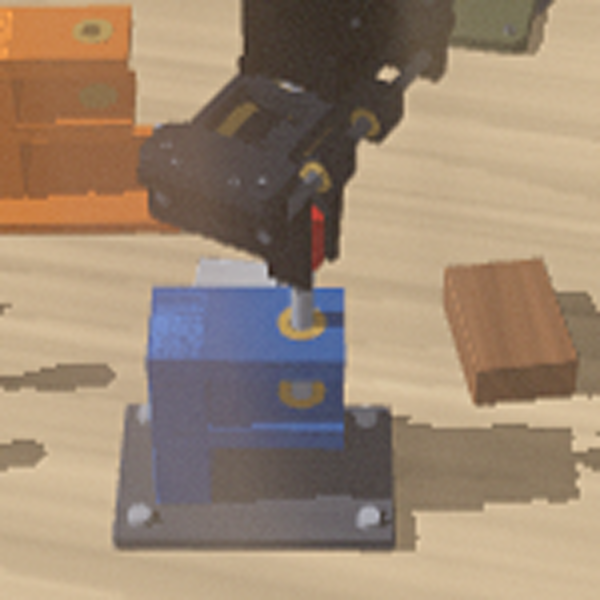

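The scene view shows the shank passing through the upper bushing at (302,320) and into the lower one at (302,390). I check numerically in the wrist view that the pin did not slip, then hand in.

```bash
python3 - <<'E'
from rig import arm,fingers,cams
from h import *
import pickle
arm.dwell(.3)
f=lambda s:cv2.boundingRect(blob(s,"red",(285,270,350,340))[0][2])
a=f(pickle.load(open("m_wrist.pkl","rb")));b=f(cams.snapshot("wrist"));print(a,b,arm.read_ee_pos(),arm.read_contact_force(),arm.read_grip_force())
if abs(a[1]-b[1])<=2 and abs(a[0]-b[0])<=3: print(arm.sign_off(),arm.read_t())
E
```

```text
(289, 290, 54, 50) (289, 290, 54, 50) [0.53130521 0.03780441 0.15697721] [-0.41836821  0.2022399  -0.83183309] 39.999698996543884
the job is handed in; nothing more can be done
the job is handed in; nothing more can be done
```

I handed the job in at about 29 s of the 69 s limit: the plug is in the red tray, and the red-headed pin is through both bushings, still held in the gripper. By the arm readings its nose is about 19 mm above the base plate and the groove's upper edge about 12 mm below the lower bushing; I did not see the groove in a picture there.

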